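# Put a culture dish under the sliding magnifier and lock it there

## Task

Please set the culture dish up for inspection: push it along the bench, without lifting it, until it lies centred on the green spot. Then pull up the red locking knob of the magnifier carriage, slide the carriage along its rail to the next hole, on the green spot's side, so that the lens stands over the dish, and let the pin go fully down into that hole. Finish still holding the red knob with the pin fully home; leave the jar, the dropper bottle and the timer where they are.

Things in the scene. Friction and masses are not known exactly. Their poses are not given: they have to be found in the camera images.
- rail: fixed aluminium rail on the bench, 34 mm wide (its x), 204 mm long (its y), 20 mm high, black end stops 27 mm high; origin at the centre of its underside (height 0), its y axis along the rail, its -x side faces the robot and carries the lens and the spots. Three pin holes in its top at y = -75, 0 and +75 mm. The carriage on it starts locked in the middle hole. Only the red knob should be handled.
- spot_green: flat green printed spot on the bench, 76 mm across, no height; origin at its centre. It lies 62 mm to the -x side of the rail's centre line, level with the hole at y = +75 or y = -75 mm (either, from run to run); a grey spot of the same size lies at the other
- spot_grey: flat grey printed spot, 76 mm across, no height; origin at its centre. Not to be used
- dish_centre (a point): centre, half-way up, of the loose closed petri dish: round, 58 mm across (rim 61 mm), 11 to 13 mm high, about 30 g, pale cream; it lies flat on the bench on the robot's side of the rail and slides easily
- lens (a point): centre of the round magnifier lens, black ring 48 mm across, ring from 36 to 46 mm above the bench, held by a short arm (34 to 48 mm above the bench) on the -x side of the carriage, 62 mm from the rail's centre line; moves with the carriage
- knob: red locking knob, round, 24 mm across, 26 mm high, its axis vertical; origin at its centre, 107 mm above the bench when the pin is home. It sits on top of a steel barrel 19 mm across that stands on the grey carriage block (50 x 34 mm, top 47 mm above the bench); barrel top 86 mm above the bench. Grip it from above and lift; it moves sideways only together with the carriage
- carriage (a joint): place of the carriage along the rail, m: 0 at the middle hole, +0.075 and -0.075 at the other two, growing along the rail's +y; end stops at +-0.079. Slides easily once the pin is out (under 2 N)
- plunger (a joint): lift of the knob and its pin, m: 0 = pin home in a hole (8 mm deep), above 0.008 = pin clear of the hole, 0.014 = upper stop. A spring presses it down with 4.5 N (home) to 6.6 N (fully up). Between holes the pin rests on the rail at about 0.0075. The pin has a round nose and finds the hole by itself from 2 mm off
- orange_lid_jar: loose squat jar with an orange lid, 56 mm across, 62 mm high; origin under its centre; leave alone
- dropper_bottle: loose brown bottle with a white cap, 43 mm across, 98 mm high; origin under its centre; leave alone
- timer: loose white bench timer, 62 x 66 x 18 mm, lying flat; origin under its centre; leave alone
Things that resemble listed ones, but are neither listed nor needed, are in the scene too. Leave any brown or pink look-alike of the part that bears dish_centre alone.

How it is judged:
On the way, in this order (a step that is already met when the one before it is completed fails the run):
1. the dish lies on the green spot, its centre within 10 mm of the spot's centre, with the pin still home (horizontal distance between dish_centre and spot_green below 0.01 m and value of joint plunger below 0.002 m), for 0.2 s.
2. the pin is pulled clear of the middle hole (value of joint plunger above 0.006 m), for 0.1 s.
3. the lens has come over the green spot (horizontal distance between lens and spot_green below 0.01 m), for 0.1 s.
At the end, for the whole second after the job is handed in: The dish lies flat on the bench with its centre within 10 mm of the green spot's centre, the lens stands within 5 mm of over that spot, the pin is home (knob lift under 2 mm) in the hole there, and the gripper's fingers still hold or press the red knob with more than 1 N (all of step 1 and height (world z) of dish_centre below 0.01 m and horizontal distance between lens and spot_green below 0.005 m and contact force between the fingers and knob above 1 N); the arm keeps its last pose, push and grip.
It fails at once if the dish is lifted off the bench (more than 6 mm) or tipped (height (world z) of dish_centre above 0.012 m or angle between dish_centre's own z axis and vertical above 0.3 rad).
It fails at once if the jar, the dropper bottle or the timer is moved more than 30 mm (distance of any of orange_lid_jar, dropper_bottle, timer from where it was at the start of the episode above 0.03 m).
It also fails if it takes over 72 s, if anything falls off the work surface, if the arm or the gripper's body presses on something with over 40 N, if the wrist force passes 120 N, or if a joint passes its speed limit or range.

## Robot

A 6-joint arm with a two-finger parallel gripper is mounted at the origin on a cart in front of the work surface, level with it; the furniture and walls round the work are solid. World frame = base frame: x ahead of the robot, y to its left, z up, the work surface at z = 0. Lengths are in m, angles in rad, forces in N, time in s.
With the tool pointing down it reaches from about 0.375 to 0.9 m from the base axis. Payload 3.1 kg.
Tool frame: the origin (TCP) lies midway between the tips of the shut fingers; the grasp point (between the pads) lies 19 mm behind it (pinch_z is the distance from the TCP to the grasp point, in m); y points along the fingers, z is the direction in which the jaws open and shut, and the axes are right-handed (so a half turn about y gives the same grasp; the last joint's range is limited). The gripper opens to 87 mm and grips with 3 to 60 N. Pads are 19 mm wide; open, the fingers measure 117 mm over their backs; the gripper's body (75 mm by 190 mm) begins 51 mm behind the grasp point.
Start: joints at [-1.456, 0.527, 1.433, -0, 1.181, -0.178], TCP at [0.18, -0.598, 0.223] pointing down, gripper open.
Joint ranges: [-3.08, 3.08], [-0.75, 2.2], [0.22, 2.44], [-1.43, 4.57], [0, 2.65], [-2.85, 2.85]. Speed limits (rad/s): [2.79, 2.79, 3.14, 3.14, 3.14, 3.14].

## Interface

Orientations are given as a unit quaternion [x, y, z, w].
In Python, from rig import * gives the robot as it stands.
- The arm moves only by the tool drive_tool, never from a script. Its argument "plan" is a list of rows, each a list of 7 numbers: the shift along the tool's x, y, z in mm, then the turn, a rotation vector about the tool's x, y, z in degrees, then the finger opening in mm, from 0 to 87. A call has 1 to 10 rows; each row is the pose to reach, as a shift and turn from the pose commanded when the call began, along the tool's axes at that moment; what a row does not reach only later rows make up. A row lasts 1/10 s, in which the tool goes at most 50 mm and 8.59 degrees, less where a joint would pass 70% of its speed; a pose out of reach is approached as far as the arm can. A call with a gripper value outside its range is refused whole. The fingers move at their own pace and stop on an object; "newtons" is the grip in N (left out, the last holds). Time passes only in rows, so rows that repeat a pose let the fingers close. It gives the time, the measured TCP pose, the force and the opening at its end, in the units of the state.
- get_obs(): the state, without advancing time (a new reading comes with each control period).
- camera(name): name is "scene" or "top" or "wrist"; returns the picture (384x512x3 uint8, blue, green, red); there is no depth.
- get_calibration(name): a dict with "fx", "fy", "cx", "cy" (pixels), "origin" and "rotation" of the camera in the world; the wrist camera has in their place "tool_from_camera" (4x4, takes a point from camera to tool coordinates, whose origin is the TCP and whose axes are the tool frame's). Camera axes: x right, y down, z forward; pixel columns grow to the right and rows downward; lengths in m; the calibration is good to about 2 mm. The wrist camera is an equidistant fisheye: a pixel r from the principal point sees the ray r / f radians off the axis. A picture is of the moment at which its call begins: read the wrist's pose just before it. get_calibration takes no time and is no camera call.
- hand_in(): hands the job in, once; it reports no verdict.
Trained networks look in the newest picture that a camera, given by its name, has taken for a name from the list of things; names that differ only in an ending like _2 or _b are one class to them, and where a whole thing is asked for, a point or a joint stands for the part that bears it (a point fixed in the world has none). Each returns a list of dicts, best first, with "conf" (0 to 1); they miss things now and then, are a little off and sometimes report something else, mostly with a low value. They report only what shows in the picture. A call takes as long as a camera call. They do not tell look-alikes from the thing itself.
- spot_in(camera, target): "location" ([column, row] in pixels, amid what is visible of it).
- mark_of(camera, target): "location" ([column, row] in pixels: a listed point, or the origin of a listed thing).
The state is a dict: "time": time; "q": joint angles; "joint_velocities": joint speeds; "joint_torque": joint torques, N m; "position": TCP position; "tool_rot": TCP orientation; "ft_force": force on the tool from outside, world axes, zero at the start; "moment": the same for the moment, N m; "grip_width": finger opening in m.
Only numpy, scipy, OpenCV 4.12 (cv2) and the standard library are available. Lean on these libraries where they do the work, as an engineer would, in place of code of your own. Each camera call takes 0.05 s, during which the arm holds its last target. There are 200 camera calls.

## Working session

There is one attempt and no reset: what is moved stays moved. The work goes in short steps, Python scripts to look and compute and a tool call to move; the robot and the scene stay as the last step left them, time stands still between calls to the robot, and variables do not carry over. Pictures are saved under pics/ and viewed, about 8 in all and at most 12, crops included, and the job is handed in when it is done.

Besides the shell and the picture viewer there is one more tool, called after "Emit:" by a JSON object that holds its "op" and its "data", one argument or row to a line. drive_tool: Moves the arm, as the interface text tells. Its arguments: {"type":"object","properties":{"plan":{"type":"array","items":{"type":"array","items":{"type":"number"}}},"newtons":{"type":"number"}},"required":["plan"]}

```bash
mkdir -p pics
cat > h.py <<'E'
from rig import *
import numpy as np, cv2
from scipy.spatial.transform import Rotation as R
def ray(cam,px,z):
    c=get_calibration(cam)
    if cam!='wrist':
        d=np.array([(px[0]-c['cx'])/c['fx'],(px[1]-c['cy'])/c['fy'],1]); Rm=np.array(c['rotation']); 
        if Rm.shape!=(3,3): Rm=R.from_quat(Rm.ravel()).as_matrix()
        o=np.array(c['origin'])
    else:
        u=np.array([(px[0]-c['cx'])/c['fx'],(px[1]-c['cy'])/c['fy']]); t=np.hypot(*u)
        d=np.r_[np.sin(t)*u/max(t,1e-9),np.cos(t)]
        T=np.array(c['tool_from_camera']); s=get_obs(); Rt=R.from_quat(s['tool_rot']).as_matrix()
        Rm=Rt@T[:3,:3]; o=np.array(s['position'])+Rt@T[:3,3]
    d=Rm@d; return o+d*(z-o[2])/d[2]
H={'rail':0,'spot_green':0,'spot_grey':0,'dish_centre':.006,'lens':.041,'knob':.107,'orange_lid_jar':0,'dropper_bottle':0,'timer':0}
def look(cam,names=H,save=None):
    im=camera(cam)
    if save: cv2.imwrite('pics/'+save,im)
    for n in names:
        for m in mark_of(cam,n)[:3]:
            print(cam,n,round(m['conf'],2),np.round(m['location'],1),np.round(ray(cam,m['location'],H[n]),4))
    return im
E
python3 - <<'E'
from h import *
s=get_obs();print(s['position'],s['tool_rot'],R.from_quat(s['tool_rot']).as_matrix().round(2).tolist(),s['time'])
a=look('top',save='top1.png'); b=look('scene',['spot_green','dish_centre','knob','lens'],save='sc1.png')
print(get_calibration('top'))
E
```

```text
[ 0.18033184 -0.59764613  0.22156947] [-0.10313692  0.70031057 -0.69877437  0.10316135] [[-0.96, -0.0, 0.29], [-0.29, 0.0, -0.96], [-0.0, -1.0, -0.0]] 0.0
top rail 0.7 [310.8 146.4] [ 0.5274 -0.3096  0.    ]
top rail 0.37 [302.7 165.2] [ 0.4728 -0.2831  0.    ]
top spot_green 0.72 [278.1 156.4] [ 0.5012 -0.2147  0.    ]
top spot_grey 0.57 [303.8 167.3] [ 0.4665 -0.2858  0.    ]
top dish_centre 0.85 [142.7 166.6] [0.4836 0.1685 0.006 ]
top dish_centre 0.74 [218.  174.8] [ 0.4521 -0.0432  0.006 ]
top dish_centre 0.54 [334.4 237.1] [ 0.2662 -0.3563  0.006 ]
top lens 0.78 [303.9 164.4] [ 0.464  -0.2814  0.041 ]
top knob 0.61 [318.6 138.9] [ 0.5137 -0.3154  0.107 ]
top knob 0.2 [172.7 164.6] [0.4583 0.0645 0.107 ]
top orange_lid_jar 0.77 [216.6 177.1] [ 0.447  -0.0387  0.    ]
top dropper_bottle 0.87 [174.9 161.8] [0.496  0.0789 0.    ]
top timer 0.59 [312.8 147.1] [ 0.5252 -0.3151  0.    ]
scene spot_green 0.71 [287.3 227.1] [ 0.4126 -0.2597  0.    ]
scene spot_green 0.46 [293.  210.7] [ 0.5067 -0.2307  0.    ]
scene dish_centre 0.88 [293.9 263.7] [ 0.2644 -0.3536  0.006 ]
scene dish_centre 0.63 [337.  285.9] [ 0.2432 -0.4691  0.006 ]
scene dish_centre 0.54 [286.3 230.9] [ 0.3847 -0.2708  0.006 ]
scene knob 0.39 [319.9 182.2] [ 0.5233 -0.3031  0.107 ]
scene lens 0.78 [300.6 211.2] [ 0.4481 -0.2817  0.041 ]
{'fx': 423.7320412374998, 'fy': 423.7320412374998, 'cx': 254.53095519208443, 'cy': 187.03529682258193, 'origin': array([ 0.16509333, -0.13848425,  1.16090221]), 'rotation': array([-0.69028809,  0.71577906, -0.07513701,  0.07427739])}
```

View pics/top1.png

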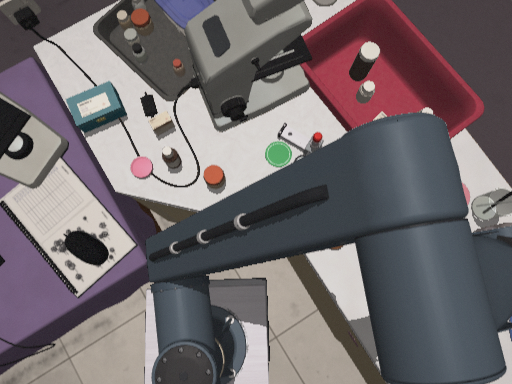

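View pics/sc1.png

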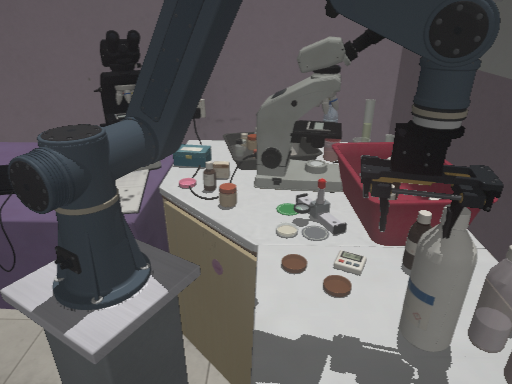

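Scene picture: the cream dish is at (287,230), the green spot at (289,209) and the grey spot at (315,232). The lens and carriage are at (302,208) and the red knob at (321,183). Brown look-alikes lie at (294,263) and (337,286), a pink one at (188,183), and the timer at (350,262). In the top view the arm hides the work, so I'll bring the wrist camera over it.

Emit:
{"op": "drive_tool", "data": {
  "plan": [
    [0,-30,0,0,0,0,87],
    [-40,-40,-30,0,0,0,87],
    [-80,-40,-60,0,0,0,87],
    [-120,-40,-90,0,0,0,87],
    [-160,-40,-120,0,0,0,87],
    [-200,-40,-155,0,0,0,87],
    [-230,-40,-180,0,0,0,87],
    [-260,-40,-200,0,0,0,87],
    [-260,-40,-200,0,0,0,87],
    [-260,-40,-200,0,0,0,87]
  ]
}}

```text
time: 1.75
position: [0.3721, -0.3315, 0.2628]
tool_rot: [0.104, -0.699, 0.7, -0.104]
ft_force: [-0.2, 0.2, 0.2]
grip_width: 0.0867
```

Run:
```python
from h import *
s=get_obs();print(s['position'],R.from_quat(s['tool_rot']).as_matrix().round(2).tolist(),s['time'])
im=look('wrist',save='w1.png'); cv2.imwrite('pics/w1b.png',cv2.resize(im,(800,600),interpolation=cv2.INTER_CUBIC))
```

```text
[ 0.37207943 -0.33149032  0.26283644] [[-0.96, 0.0, 0.29], [-0.29, -0.0, -0.96], [0.0, -1.0, 0.0]] 1.75
wrist rail 0.76 [277.6  55.9] [ 0.5229 -0.3094  0.    ]
wrist spot_green 0.59 [207.9  51.9] [ 0.5021 -0.2131  0.    ]
wrist spot_grey 0.89 [277.1 128.7] [ 0.422  -0.3395  0.    ]
wrist dish_centre 0.82 [256.4 225. ] [ 0.2744 -0.3522  0.006 ]
wrist dish_centre 0.75 [222.7 136.2] [ 0.3904 -0.2683  0.006 ]
wrist dish_centre 0.71 [317.4 261.2] [ 0.2403 -0.4658  0.006 ]
wrist lens 0.91 [240.8  82.1] [ 0.469  -0.2748  0.041 ]
wrist knob 0.89 [286.7  44.2] [ 0.519  -0.3149  0.107 ]
wrist knob 0.42 [277.7  56.4] [ 0.5031 -0.3098  0.107 ]
wrist orange_lid_jar 0.58 [94.8 66.9] [ 0.4463 -0.0363  0.    ]
wrist dropper_bottle 0.58 [47.  31.2] [0.4954 0.0898 0.    ]
wrist dropper_bottle 0.34 [286.4  44. ] [ 0.5435 -0.3156  0.    ]
wrist dropper_bottle 0.16 [210.1  48.4] [ 0.5078 -0.2139 -0.    ]
wrist timer 0.65 [340.  207.8] [ 0.3363 -0.4685  0.    ]
```

View pics/w1b.png

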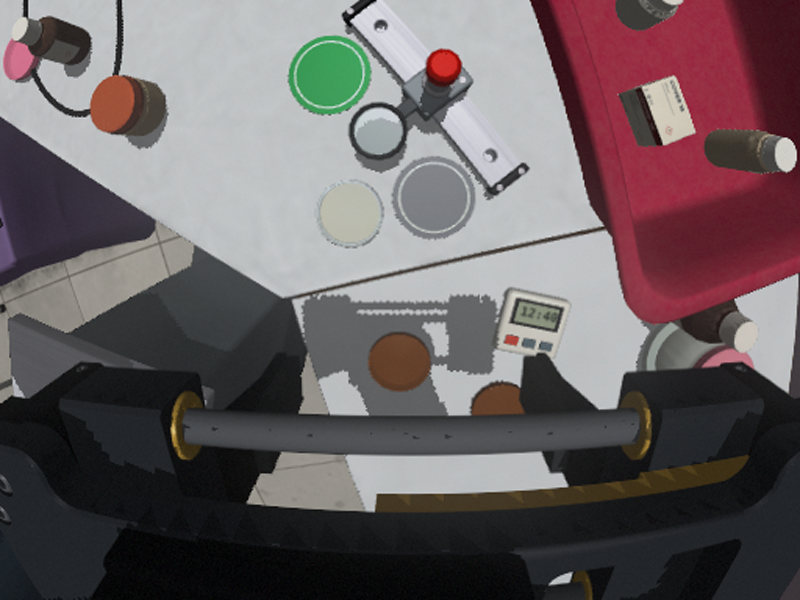

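Wrist picture (800x600 view): green spot at (329,74), cream dish at (350,213), grey spot at (433,197), lens at (378,130), knob at (443,67), timer at (534,320), brown lids at (400,360) and (497,400). Green to grey measures 149.7 mm, and 150 is expected. The only cream dish is the one next to the grey spot, and the picture shows it clearly.

I'll work out the gripper's clearance to the microscope and the yaw.

Run:
```python
from h import *
print(get_obs()['q'])
for p,z in [((257,187),0),((342,188),0),((342,178),.03),((257,180),.03),((320,165),.1)]: print('sc',p,z,ray('scene',p,z).round(3))
for p in [(232,126),(310,90),(283,109),(188,90)]: print('top',p,ray('top',p,0).round(3),ray('top',p,.1).round(3))
im=cv2.imread('pics/sc1.png')[120:280,230:400]
cv2.imwrite('pics/sccrop.png',cv2.resize(im,None,fx=3.7,fy=3.7,interpolation=cv2.INTER_CUBIC))
```

```text
[-9.54631349e-01  3.06219056e-01  1.69432874e+00 -1.76197229e-05
  1.14121930e+00  3.24384106e-01]
sc (257, 187) 0 [ 0.593 -0.048  0.   ]
sc (342, 188) 0 [ 0.742 -0.302  0.   ]
sc (342, 178) 0.03 [ 0.757 -0.294  0.03 ]
sc (257, 180) 0.03 [ 0.587 -0.052  0.03 ]
sc (320, 165) 0.1 [ 0.664 -0.245  0.1  ]
top (232, 126) [ 0.597 -0.086 -0.   ] [ 0.56 -0.09  0.1 ]
top (310, 90) [ 0.701 -0.318  0.   ] [ 0.655 -0.303  0.1  ]
top (283, 109) [ 0.644 -0.236  0.   ] [ 0.603 -0.227  0.1  ]
top (188, 90) [0.714 0.041 0.   ] [0.667 0.026 0.1  ]
```

View pics/sccrop.png

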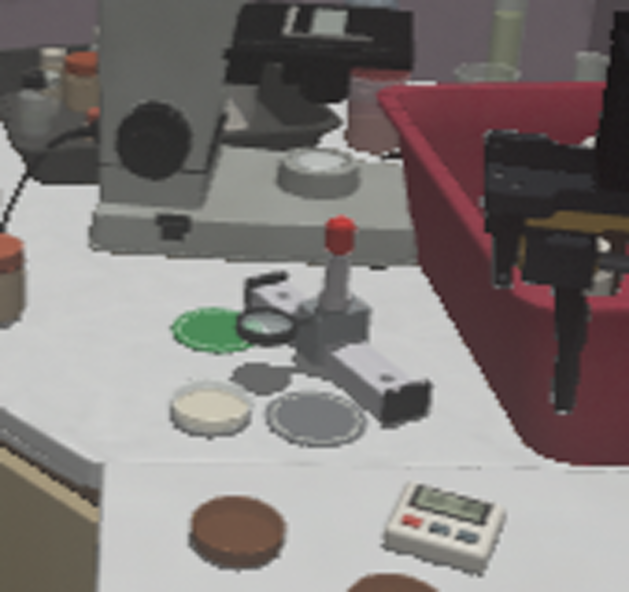

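The crop confirms the cream dish at crop (210,410), well away from the brown one at (238,530). The microscope is about 0.12 m beyond the green spot. I'll grip the dish with the jaws along the push line (26° world) and slide it on a path bowed away from the lens.

Emit:
{"op": "drive_tool", "data": {
  "plan": [
    [-4,0,-6,0,-8,0,87],
    [-8,5,-12,0,-16,0,87],
    [-12,10,-18,0,-24,0,87],
    [-16,15,-24,0,-32,0,87],
    [-20,20,-30,0,-40,0,87],
    [-24,30,-36,0,-48,0,87],
    [-28,40,-42,0,-56,0,87],
    [-32,50,-48,0,-64,0,87],
    [-36,60,-56,0,-72,0,87],
    [-36,70,-56,0,-80,0,87]
  ]
}}

```text
time: 3.25
position: [0.3898, -0.2669, 0.1921]
tool_rot: [-0.53, 0.468, -0.468, 0.53]
ft_force: [0.6, 0.9, 0.0]
grip_width: 0.0871
```

Emit:
{"op": "drive_tool", "data": {
  "plan": [
    [0,10,0,0,-8,0,87],
    [0,20,0,0,-16,0,87],
    [0,20,0,0,-19,0,87],
    [0,20,0,0,-19,0,87],
    [0,20,0,0,-19,0,87]
  ]
}}

```text
time: 3.75
position: [0.3901, -0.2681, 0.1727]
tool_rot: [0.599, -0.376, 0.376, -0.599]
ft_force: [-0.9, 0.1, 0.6]
grip_width: 0.0871
```

```bash
cat >> h.py <<'E'
def go(x,y,z):
    s=get_obs(); M=R.from_quat(s['tool_rot']).as_matrix(); d=np.array([x,y,z])-s['position']
    print('pos',np.round(s['position'],4),'jaw deg',np.degrees(np.arctan2(M[1,2],M[0,2])).round(1),'down',M[:,1].round(3),'t',s['time'],'F',np.round(s['ft_force'],1),'w',s['grip_width'])
    print('shift mm to',(x,y,z),(M.T@d*1000).round(1))
E
python3 - <<'E'
from h import *
go(.390,-.268,.1)
im=look('wrist',['dish_centre','spot_green','spot_grey','lens','knob','rail'],save='w2.png')
look('top',['dish_centre','spot_green'])
print(get_calibration('wrist')['tool_from_camera'].round(3))
cv2.imwrite('pics/w2b.png',im)
E
```

```text
pos [ 0.3901 -0.2681  0.1727] jaw deg 25.7 down [ 0. -0. -1.] t 3.75 F [-0.9  0.1  0.6] w 0.08709336946562315
shift mm to (0.39, -0.268, 0.1) [-0.1 72.7 -0. ]
wrist dish_centre 0.82 [143.7 193. ] [ 0.2664 -0.3493  0.006 ]
wrist dish_centre 0.67 [263.8 177.1] [ 0.3906 -0.2684  0.006 ]
wrist spot_green 0.57 [372.5 176.4] [ 0.5095 -0.2105  0.    ]
wrist spot_grey 0.76 [267.4 237.7] [ 0.4291 -0.3375  0.    ]
wrist lens 0.62 [325.9 223.1] [ 0.4699 -0.2772  0.041 ]
wrist knob 0.49 [366.1 294.9] [ 0.5217 -0.3084  0.107 ]
wrist rail 0.62 [341.2 244.4] [ 0.5196 -0.3057  0.    ]
top dish_centre 0.72 [378.  242.2] [ 0.2482 -0.4733  0.006 ]
top dish_centre 0.71 [333.1 237.9] [ 0.2642 -0.3526  0.006 ]
[[-0.001  0.956  0.292 -0.08 ]
 [-0.001 -0.292  0.956 -0.163]
 [ 1.     0.     0.001 -0.001]
 [ 0.     0.     0.     1.   ]]
```

View pics/w2b.png

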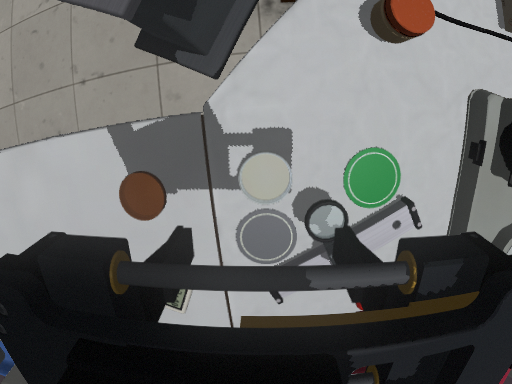

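Wrist picture: the cream dish is at (264,177), centred between the fingers, with green at (372,177), lens at (326,221) and grey at (267,238). The dish position agrees with the earlier measurement. Descending.

Emit:
{"op": "drive_tool", "data": {
  "plan": [
    [-1,30,0,0,0,0,80],
    [-1,60,0,0,0,0,80],
    [-1,90,0,0,0,0,80],
    [-1,120,0,0,0,0,80],
    [-1,140,0,0,0,0,80],
    [-1,155,0,0,0,0,80],
    [-1,164,0,0,0,0,80],
    [-1,168,0,0,0,0,80],
    [-1,168,0,0,0,0,80]
  ]
}}

```text
time: 5.15
position: [0.3895, -0.267, 0.0044]
tool_rot: [-0.599, 0.376, -0.376, 0.599]
ft_force: [-0.8, -0.0, 0.9]
grip_width: 0.0799
```

Emit:
{"op": "drive_tool", "data": {
  "newtons": 4,
  "plan": [
    [0,0,0,0,0,0,70],
    [0,0,0,0,0,0,60],
    [0,0,0,0,0,0,54],
    [0,0,0,0,0,0,54],
    [0,0,0,0,0,0,54]
  ]
}}

```text
time: 5.65
position: [0.3898, -0.2672, 0.005]
tool_rot: [0.599, -0.376, 0.376, -0.599]
ft_force: [0.0, 0.8, 3.6]
grip_width: 0.0571
```

Run:
```python
from h import *
go(.505,-.212,.0045)
im=look('wrist',['dish_centre','spot_green','spot_grey','lens'],save='w3.png')
```

```text
pos [ 0.3898 -0.2672  0.005 ] jaw deg 25.8 down [ 0.001 -0.001 -1.   ] t 5.65 F [0.  0.8 3.6] w 0.05713092569238726
shift mm to (0.505, -0.212, 0.0045) [  0.4   0.5 127.7]
wrist dish_centre 0.66 [260.8 245.3] [ 0.3886 -0.2697  0.006 ]
wrist dish_centre 0.63 [ 63.4 258.5] [ 0.2635 -0.3499  0.006 ]
wrist spot_green 0.69 [448.1 237.9] [ 0.5119 -0.213   0.    ]
```

View pics/w3.png

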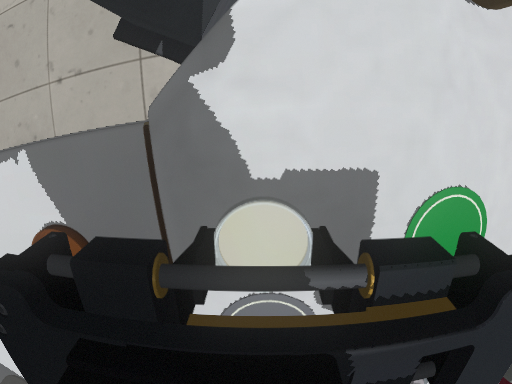

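The dish is held between the fingers (width 57 mm) at z≈5 mm, with the tool pressing down slightly. Sliding it along the bowed path.

Emit:
{"op": "drive_tool", "data": {
  "plan": [
    [-3,0,5,0,0,0,54],
    [-7,0,14,0,0,0,54],
    [-10,0,25,0,0,0,54],
    [-10,0,38,0,0,0,54],
    [-10,0,51,0,0,0,54],
    [-10,0,64,0,0,0,54],
    [-10,0,77,0,0,0,54],
    [-9,0,90,0,0,0,54],
    [-8,0,100,0,0,0,54],
    [-8,0,100,0,0,0,54]
  ]
}}

```text
time: 6.9
position: [0.4768, -0.2154, 0.0046]
tool_rot: [-0.599, 0.376, -0.376, 0.599]
ft_force: [1.6, 2.3, 3.2]
grip_width: 0.0571
```

Run:
```python
from h import *
go(.505,-.212,.0045)
im=look('wrist',['dish_centre','spot_green','spot_grey','lens'],save='w4.png')
look('top',['spot_green','lens','knob','dish_centre']);look('scene',['spot_green','lens','dish_centre'])
```

```text
pos [ 0.4768 -0.2154  0.0046] jaw deg 25.8 down [ 0.  0. -1.] t 6.9 F [1.6 2.3 3.2] w 0.05710400280439251
shift mm to (0.505, -0.212, 0.0045) [ 9.2  0.1 26.8]
wrist dish_centre 0.94 [263.9 245.2] [ 0.4769 -0.2173  0.006 ]
wrist spot_grey 0.74 [259.8 245.3] [ 0.4757 -0.2215  0.    ]
top lens 0.75 [303.4 163.2] [ 0.4675 -0.2802  0.041 ]
top knob 0.5 [316.8 138. ] [ 0.5163 -0.3109  0.107 ]
top dish_centre 0.93 [375.3 243.7] [ 0.2444 -0.4656  0.006 ]
top dish_centre 0.9 [331.9 239.4] [ 0.2603 -0.3491  0.006 ]
top dish_centre 0.46 [280.4 164.2] [ 0.4764 -0.2197  0.006 ]
scene lens 0.87 [299.5 208.5] [ 0.4609 -0.2722  0.041 ]
scene dish_centre 0.89 [338.2 285.4] [ 0.2462 -0.4708  0.006 ]
scene dish_centre 0.78 [290.1 265.6] [ 0.2531 -0.3492  0.006 ]
scene dish_centre 0.62 [225.3 206.6] [ 0.4098 -0.0459  0.006 ]
```

View pics/w4.png

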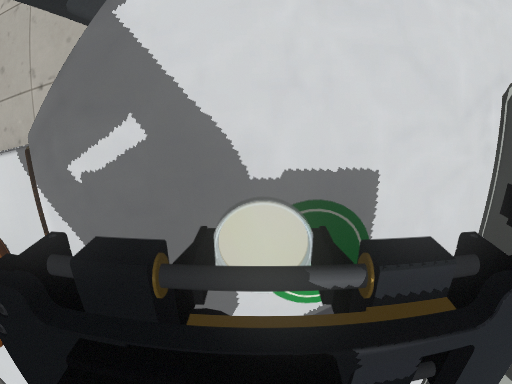

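Wrist picture: the dish is at (264,243), overlapping the green spot, which is partly visible around (318,250). I'll fit the green rim in the stored wrist images for an accurate centre.

Run:
```python
from h import *
import h
from scipy.optimize import least_squares
cur=get_obs()
P={'w1':([.3721,-.3315,.2628],[0.104,-0.699,0.7,-0.104]),'w2':([.3901,-.2681,.1727],[0.599,-0.376,0.376,-0.599]),'w3':([.3898,-.2672,.005],[0.599,-0.376,0.376,-0.599]),'w4':(cur['position'],cur['tool_rot']),'top1':None}
for n,p in P.items():
    im=cv2.imread(f'pics/{n}.png'); hsv=cv2.cvtColor(im,cv2.COLOR_BGR2HSV)
    m=cv2.inRange(hsv,(50,100,40),(80,255,255))
    if p: h.get_obs=lambda:{'position':np.array(p[0]),'tool_rot':np.array(p[1])}
    pts=cv2.convexHull(cv2.findNonZero(m))[:,0]
    W=np.array([ray('top' if n=='top1' else 'wrist',q,0)[:2] for q in pts.astype(float)])
    f=least_squares(lambda c:np.hypot(*(W-c).T)-.0378,W.mean(0),loss='soft_l1',f_scale=.001)
    print(n,len(W),f.x.round(4),'rms',np.sqrt(np.mean(f.fun**2)).round(4))
```

```text
w1 32 [ 0.5105 -0.2109] rms 0.0003
w2 30 [ 0.5105 -0.2123] rms 0.0002
w3 26 [ 0.511  -0.2122] rms 0.0051
w4 26 [ 0.5094 -0.2141] rms 0.0018
top1 20 [ 0.51   -0.2143] rms 0.0016
```

Green centre is (0.510, −0.2125), and all the fits agree.

Emit:
{"op": "drive_tool", "data": {
  "plan": [
    [0,0,9,0,0,0,54],
    [2,0,18,0,0,0,54],
    [5,0,25,0,0,0,54],
    [8,0,30,0,0,0,54],
    [10.5,0,32,0,0,0,54],
    [10.5,0,32,0,0,0,54],
    [10.5,0,32,0,0,0,54]
  ]
}}

```text
time: 8.3
position: [0.5092, -0.2111, 0.0043]
tool_rot: [-0.599, 0.376, -0.375, 0.599]
ft_force: [-0.7, 1.5, 2.8]
grip_width: 0.057
```

Emit:
{"op": "drive_tool", "data": {
  "plan": [
    [0,0,0,0,0,0,62],
    [0,0,0,0,0,0,66],
    [0,0,0,0,0,0,70],
    [0,0,0,0,0,0,70],
    [0,0,0,0,0,0,70],
    [0,0,0,0,0,0,70]
  ]
}}

```text
time: 8.9
position: [0.5095, -0.2118, 0.0045]
tool_rot: [-0.599, 0.376, -0.376, 0.599]
ft_force: [0.4, -0.1, 0.4]
grip_width: 0.0699
```

Run:
```python
from h import *
go(.510,-.2125,.0045)
im=look('wrist',['dish_centre'],save='w5.png')
look('top',['dish_centre','lens']);look('scene',['lens','dish_centre'])
```

```text
pos [ 0.5095 -0.2118  0.0045] jaw deg 25.8 down [ 0. -0. -1.] t 8.9 F [ 0.4 -0.1  0.4] w 0.0699461176478513
shift mm to (0.51, -0.2125, 0.0045) [0.8 0.  0.2]
wrist dish_centre 0.92 [262.5 244.6] [ 0.5089 -0.2133  0.006 ]
top dish_centre 0.96 [332.7 236.1] [ 0.2691 -0.3519  0.006 ]
top dish_centre 0.73 [375.2 242.5] [ 0.2477 -0.4656  0.006 ]
top dish_centre 0.55 [277.2 155.1] [ 0.5034 -0.2119  0.006 ]
top lens 0.73 [302.7 164.1] [ 0.465  -0.2782  0.041 ]
scene lens 0.97 [298.8 206.8] [ 0.4691 -0.266   0.041 ]
scene dish_centre 0.84 [294.  264.5] [ 0.2617 -0.3552  0.006 ]
scene dish_centre 0.66 [337.  286.6] [ 0.2411 -0.4699  0.006 ]
scene dish_centre 0.57 [186.7 183.2] [0.4781 0.171  0.006 ]
```

View pics/w5.png

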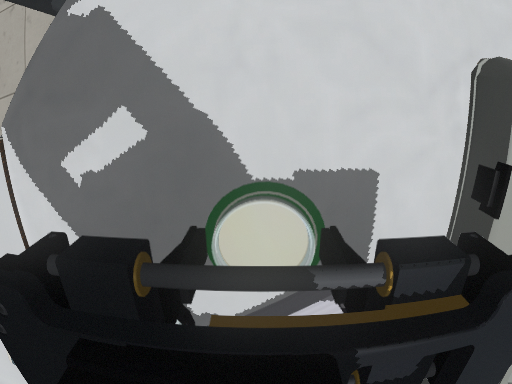

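The wrist picture shows the dish at (262,245), concentric inside the green ring. Measured offset is about 1.5 mm, and step 1 is held. Next: straight up, then over the knob while yawing to jaw 112° (parallel to the microscope front).

Emit:
{"op": "drive_tool", "data": {
  "plan": [
    [0,-5,0,0,0,0,70],
    [0,-25,0,0,0,0,70],
    [0,-65,0,0,0,0,70],
    [0,-110,0,0,0,0,70],
    [0,-150,0,0,0,0,70],
    [0,-185,0,0,0,0,70],
    [30,-190,-10,0,-8,0,70],
    [60,-190,-20,0,-16,0,70],
    [92,-190,-31,0,-24,0,70],
    [92,-190,-31,0,-32,0,70]
  ]
}}

```text
time: 10.3
position: [0.5224, -0.313, 0.1955]
tool_rot: [0.681, -0.194, 0.197, -0.678]
ft_force: [-1.4, -0.0, -1.0]
grip_width: 0.0701
```

Emit:
{"op": "drive_tool", "data": {
  "plan": [
    [0,0,0,0,-8,0,60],
    [0,0,0,0,-16,0,60],
    [0,0,0,0,-24,0,60],
    [0,0,0,0,-32,0,60],
    [0,0,0,0,-40,0,60],
    [0,0,0,0,-48,0,60],
    [0,0,0,0,-54,0,60],
    [0,0,0,0,-54,0,60],
    [0,0,0,0,-54,0,60]
  ]
}}

```text
time: 11.2
position: [0.5214, -0.308, 0.1947]
tool_rot: [-0.694, -0.133, 0.133, 0.695]
ft_force: [-0.2, 0.5, -0.9]
grip_width: 0.06
```

Run:
```python
from h import *
from scipy.optimize import least_squares
s=get_obs(); go(.5217,-.3087,.088)
im=look('wrist',['dish_centre','spot_green','spot_grey','lens','knob','rail'],save='w6.png')
hsv=cv2.cvtColor(im,cv2.COLOR_BGR2HSV)
m=cv2.inRange(hsv,(0,170,90),(6,255,255))|cv2.inRange(hsv,(174,170,90),(180,255,255))
n,l,st,c=cv2.connectedComponentsWithStats(m)
for i in np.argsort(-st[1:,4])[:4]+1: print(st[i],c[i].round(1),ray('wrist',c[i],.12).round(4))
look('scene',['knob'])
```

```text
pos [ 0.5214 -0.308   0.1947] jaw deg 111.6 down [-0.  0. -1.] t 11.2 F [-0.2  0.5 -0.9] w 0.05998667774624743
shift mm to (0.5217, -0.3087, 0.088) [  0.  106.7  -0.8]
wrist dish_centre 0.88 [335.8 193.2] [ 0.5108 -0.2135  0.006 ]
wrist spot_grey 0.56 [269.8  90.4] [ 0.4258 -0.3376  0.    ]
wrist lens 0.79 [308.9 150.1] [ 0.4714 -0.2747  0.041 ]
wrist knob 0.77 [264.2 198.1] [ 0.5202 -0.3075  0.107 ]
wrist rail 0.87 [263.6 170.4] [ 0.5191 -0.3083  0.    ]
[  14   52  114   96 3878] [ 73.  101.4] [ 0.4958 -0.5041  0.12  ]
[  29  152  119  102 3468] [ 79.1 207.3] [ 0.5927 -0.4732  0.12  ]
[  38    0   65   48 1083] [69.8 19.8] [ 0.424 -0.538  0.12 ]
[251 198  23  15 245] [262.4 204.9] [ 0.5225 -0.3084  0.12  ]
scene knob 0.41 [318.5 181.1] [ 0.5283 -0.2967  0.107 ]
```

View pics/w6.png

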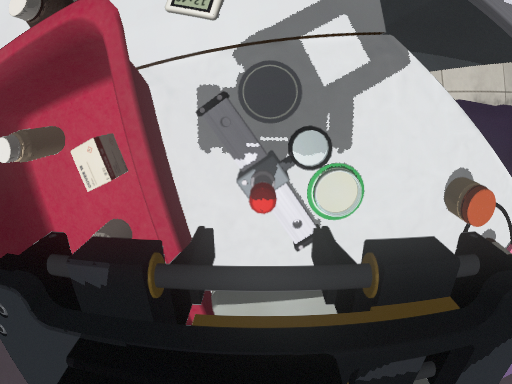

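Wrist picture: the dish is concentric on green at (336,192), and the red knob is at (263,198), midway between the fingers (world 0.522, −0.308). Lens, grey spot and carriage are unmoved. Descending and gripping.

Emit:
{"op": "drive_tool", "data": {
  "plan": [
    [0,20,0,0,0,0,55],
    [0,45,0,0,0,0,50],
    [0,70,0,0,0,0,50],
    [0,90,0,0,0,0,50],
    [0,100,0,0,0,0,50],
    [0,105,0,0,0,0,50],
    [0,105,0,0,0,0,50]
  ]
}}

```text
time: 12.35
position: [0.5216, -0.3082, 0.0894]
tool_rot: [-0.694, -0.133, 0.134, 0.694]
ft_force: [-0.2, -0.6, 0.7]
grip_width: 0.0503
```

Emit:
{"op": "drive_tool", "data": {
  "newtons": 25,
  "plan": [
    [0,0,0,0,0,0,35],
    [0,0,0,0,0,0,22],
    [0,0,0,0,0,0,15],
    [0,0,0,0,0,0,15],
    [0,0,0,0,0,0,15],
    [0,0,0,0,0,0,15]
  ]
}}

```text
time: 12.95
position: [0.5218, -0.3083, 0.0901]
tool_rot: [0.695, 0.134, -0.133, -0.694]
ft_force: [0.2, 0.1, 2.5]
grip_width: 0.0231
```

Emit:
{"op": "drive_tool", "data": {
  "plan": [
    [0,-4,0,0,0,0,15],
    [0,-8,0,0,0,0,15],
    [0,-11.5,0,0,0,0,15],
    [0,-11.5,0,0,0,0,15],
    [0,-11.5,0,0,0,0,15]
  ]
}}

```text
time: 13.45
position: [0.5217, -0.3082, 0.1009]
tool_rot: [0.694, 0.134, -0.133, -0.694]
ft_force: [2.1, -1.6, -7.7]
grip_width: 0.0229
```

Run:
```python
from h import *
go(.5217+.0408,-.3085+.0629,.101)
look('wrist',['lens','knob'])
```

```text
pos [ 0.5217 -0.3082  0.1009] jaw deg 111.8 down [ 0. -0. -1.] t 13.45 F [ 2.1 -1.6 -7.7] w 0.022892526797862932
shift mm to (0.5625, -0.24559999999999998, 0.101) [61.1 -0.1 43. ]
wrist lens 0.85 [328.2 165.3] [ 0.4689 -0.2749  0.041 ]
wrist knob 0.85 [264.7 251.9] [ 0.5236 -0.3064  0.107 ]
```

The pin is out: 11 mm of lift against about 7 N of spring. Sliding along the rail.

Emit:
{"op": "drive_tool", "data": {
  "plan": [
    [5,0,3.5,0,0,0,15],
    [12,0,8.5,0,0,0,15],
    [20,0,14.5,0,0,0,15],
    [28,0,20,0,0,0,15],
    [35,0,25,0,0,0,15],
    [40,0,28.5,0,0,0,15],
    [40,0,28.5,0,0,0,15]
  ]
}}

```text
time: 14.3
position: [0.5499, -0.2657, 0.1014]
tool_rot: [0.695, 0.135, -0.133, -0.694]
ft_force: [5.0, -2.0, -6.6]
grip_width: 0.0229
```

Run:
```python
from h import *
go(.5217+.0408,-.3085+.0629,.101)
look('wrist',['lens','knob','dish_centre'],save='w7.png')
```

```text
pos [ 0.5499 -0.2657  0.1014] jaw deg 111.8 down [ 0.002 -0.001 -1.   ] t 14.3 F [ 5.  -2.  -6.6] w 0.022912960237621537
shift mm to (0.5625, -0.24559999999999998, 0.101) [19.2  0.4 14. ]
wrist lens 0.65 [327.7 167.2] [ 0.4986 -0.2325  0.041 ]
wrist knob 0.7 [263.1 257.4] [ 0.5557 -0.2638  0.107 ]
```

Emit:
{"op": "drive_tool", "data": {
  "plan": [
    [7,0,4.5,0,0,0,15],
    [13,0,8.5,0,0,0,15],
    [18,0,11.5,0,0,0,15],
    [20,0,13,0,0,0,15],
    [20,0,13,0,0,0,15],
    [20,0,13,0,0,0,15]
  ]
}}

```text
time: 15.1
position: [0.5625, -0.2468, 0.1011]
tool_rot: [0.694, 0.134, -0.133, -0.694]
ft_force: [5.3, -1.6, -6.5]
grip_width: 0.0231
```

Run:
```python
from h import *
go(.5632,-.2457,.101)
look('wrist',['lens','knob','dish_centre'],save='w7.png');look('top',['lens']);look('scene',['lens'])
```

```text
pos [ 0.5625 -0.2468  0.1011] jaw deg 111.8 down [ 0.001  0.    -1.   ] t 15.1 F [ 5.3 -1.6 -6.5] w 0.023055124189259427
shift mm to (0.5632, -0.2457, 0.101) [1.  0.1 0.8]
wrist lens 0.74 [328.4 161.6] [ 0.5071 -0.2146  0.041 ]
wrist knob 0.94 [262.4 257.6] [ 0.5687 -0.245   0.107 ]
top lens 0.9 [279.2 152.4] [ 0.5006 -0.2156  0.041 ]
scene lens 0.74 [287.4 196. ] [ 0.5134 -0.2062  0.041 ]
scene lens 0.19 [308.7 169.8] [ 0.739  -0.1752  0.041 ]
```

Emit:
{"op": "drive_tool", "data": {
  "plan": [
    [1.4,0,0.4,0,0,0,15],
    [1.4,1.5,0.4,0,0,0,15],
    [1.4,3,0.4,0,0,0,15],
    [1.4,5,0.4,0,0,0,15],
    [1.4,7,0.4,0,0,0,15],
    [1.4,9,0.4,0,0,0,15],
    [1.4,11,0.4,0,0,0,15],
    [1.4,11.5,0.4,0,0,0,15],
    [1.4,11.5,0.4,0,0,0,15]
  ]
}}

```text
time: 16.4
position: [0.563, -0.2464, 0.0901]
tool_rot: [0.694, 0.134, -0.134, -0.694]
ft_force: [1.4, -0.5, 0.3]
grip_width: 0.0228
```

Run:
```python
from h import *
go(.5632,-.2457,.0898)
```

```text
pos [ 0.563  -0.2464  0.0901] jaw deg 111.8 down [ 0. -0. -1.] t 16.4 F [ 1.4 -0.5  0.3] w 0.022799983343313446
shift mm to (0.5632, -0.2457, 0.0898) [0.4 0.3 0.6]
```

Height and force match the original home state (z 0.0901, Fz≈0). I'll press down 1.5 mm and look, to confirm the pin is seated.

Emit:
{"op": "drive_tool", "data": {
  "plan": [
    [0,0.8,0,0,0,0,15],
    [0,1.5,0,0,0,0,15],
    [0,1.5,0,0,0,0,15],
    [0,1.5,0,0,0,0,15]
  ]
}}

```text
time: 16.8
position: [0.5631, -0.2464, 0.09]
tool_rot: [0.695, 0.134, -0.133, -0.694]
ft_force: [0.1, 1.3, 7.7]
grip_width: 0.0229
```

Emit:
{"op": "drive_tool", "data": {
  "plan": [
    [1.6,0,1.2,0,0,0,15],
    [1.6,0,1.2,0,0,0,15],
    [1.6,0,1.2,0,0,0,15]
  ]
}}

```text
time: 17.1
position: [0.564, -0.2452, 0.09]
tool_rot: [0.695, 0.134, -0.134, -0.694]
ft_force: [-0.2, -0.7, 8.1]
grip_width: 0.0235
```

Emit:
{"op": "drive_tool", "data": {
  "plan": [
    [-1.6,0,-1.2,0,0,0,15],
    [-1.6,0,-1.2,0,0,0,15],
    [-1.6,0,-1.2,0,0,0,15]
  ]
}}

```text
time: 17.4
position: [0.563, -0.2466, 0.09]
tool_rot: [0.695, 0.134, -0.133, -0.694]
ft_force: [-0.3, -0.2, 8.7]
grip_width: 0.023
```

Run:
```python
from h import *
go(.5632,-.2457,.0898)
look('wrist',['lens','knob','dish_centre'],save='w8.png')
im=camera('scene');look('scene',['knob','lens','dish_centre'])
w=cv2.imread('pics/w8.png')
cv2.imwrite('pics/fin.png',np.hstack([cv2.resize(w[80:280,200:420],(400,364)),cv2.resize(im[140:250,240:360],(397,364))]))
```

```text
pos [ 0.563  -0.2466  0.09  ] jaw deg 111.8 down [ 0.001 -0.001 -1.   ] t 17.4 F [-0.3 -0.2  8.7] w 0.023020258743103837
shift mm to (0.5632, -0.2457, 0.0898) [0.5 0.2 0.8]
wrist lens 0.87 [330.1 167. ] [ 0.5098 -0.2146  0.041 ]
scene knob 0.44 [307.3 172.3] [ 0.5708 -0.2419  0.107 ]
scene dish_centre 0.91 [293.1 265.7] [ 0.2565 -0.3554  0.006 ]
scene dish_centre 0.68 [288.9 208.4] [ 0.5033 -0.2181  0.006 ]
scene dish_centre 0.66 [188.1 183.2] [0.4807 0.1669 0.006 ]
```

View pics/fin.png

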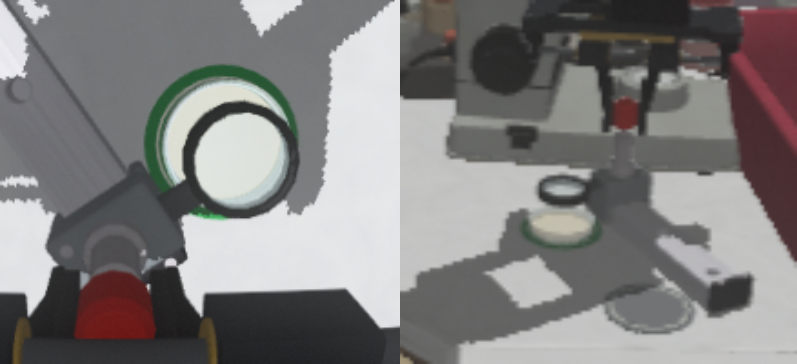

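Picture: left, the lens ring over the dish on green (an oblique view). Right, the lens directly above the dish, with the red knob low on its barrel between the fingers. The sideways force in my test was small, so I'll test more firmly with 4 mm back along the rail.

Emit:
{"op": "drive_tool", "data": {
  "plan": [
    [-1.6,0,-1.2,0,0,0,15],
    [-3.3,0,-2.3,0,0,0,15],
    [-3.3,0,-2.3,0,0,0,15],
    [-3.3,0,-2.3,0,0,0,15]
  ]
}}

```text
time: 18.25
position: [0.5626, -0.2472, 0.09]
tool_rot: [-0.694, -0.135, 0.132, 0.695]
ft_force: [5.7, 6.9, 7.6]
grip_width: 0.0228
```

Run:
```python
from h import *
go(.5632,-.2457,.0898)
look('wrist',['lens'])
```

```text
pos [ 0.5626 -0.2472  0.09  ] jaw deg 111.7 down [ 0.004  0.003 -1.   ] t 18.25 F [5.7 6.9 7.6] w 0.022818901642503917
shift mm to (0.5632, -0.2457, 0.0898) [1.1 0.2 1.2]
wrist lens 0.79 [330.7 167.3] [ 0.5096 -0.2144  0.041 ]
```

9 N along the rail with less than 1 mm of motion means the pin is locked in the hole. I'll relax back, check and hand in.

Emit:
{"op": "drive_tool", "data": {
  "plan": [
    [1.8,0,1.3,0,0,0,15],
    [3.8,0,2.7,0,0,0,15],
    [3.8,0,2.7,0,0,0,15],
    [3.8,0,2.7,0,0,0,15]
  ]
}}

```text
time: 18.75
position: [0.5636, -0.2457, 0.09]
tool_rot: [0.695, 0.134, -0.133, -0.694]
ft_force: [0.6, 0.5, 9.4]
grip_width: 0.023
```

Run:
```python
from h import *
go(.5632,-.2457,.0898)
look('wrist',['lens'])
print(hand_in())
```

```text
pos [ 0.5636 -0.2457  0.09  ] jaw deg 111.8 down [ 0.001 -0.001 -1.   ] t 18.75 F [0.6 0.5 9.4] w 0.023014278842778343
shift mm to (0.5632, -0.2457, 0.0898) [-0.4  0.2  0.2]
wrist lens 0.81 [331.3 166.3] [ 0.5095 -0.2132  0.041 ]
the job is handed in; nothing more can be done
None
```

I've handed the job in at about 19 s. The dish is on the green spot and the carriage is locked at the next hole on that side. The gripper still holds the red knob. `hand_in()` reported no verdict.

- **Dish:** I slid it along the bench between lightly closed fingers, without lifting it. The last measurement, just before the carriage move, put it about 1.5 mm from the spot's centre, and the final pictures show it still there.
- **Lens:** it measures about 1 mm from over the spot's centre.
- **Pin:** the knob is back at its starting height. A first 2 mm push along the rail met little force, and I read that as play in the hole. A firmer 4 mm push the other way met about 9 N with under 1 mm of motion, so I take the pin as fully home.
- **Grip:** it was set to 25 N, and the tool presses down on the knob with about 9 N.
- **Other items:** I did not touch the jar, dropper bottle or timer. I did not measure their positions again at the end.

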